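# Press home the last push rivet on a junction box

### The job

One yellow push-rivet plunger on the junction box cover still stands up. Press it gently all the way home with the fingertips, then draw back; do not pull it out. Leave the raised red plunger as it is, since it stays up until calibration, and touch neither the finished rivets, the box nor the things lying around it.

Things in the scene. Friction and masses are not known exactly. Their poses are not given: they have to be found in the camera images.
- junction_box: blue box, grey cover 176 x 256 mm, clamped in a plywood nest board 240 x 430 x 12 mm with red-handled toggle clamps at its y ends; all fixed. Origin under the board's centre, x along the short side, y the long side, z up. Flat cover top, 72 mm above the origin. Six push rivets on it at x -62 and 62, y -98, 0 and 98 mm, in changing order; nothing on the nest stands higher than these
- yellow_rivet: the rivet whose yellow plunger still stands up: round black flange 24 mm in diameter, 3 mm thick. Origin at the centre of the flange's underside, on the box cover; z up
- yellow_crown (a point): centre of the flat crown (top) of the yellow plunger that stands up. Plunger: yellow head 15 mm in diameter and 3.5 mm thick on a white stem 10 mm in diameter. The crown starts 18 to 21 mm above the cover and is 5 mm above the cover (2 mm above the flange) when the plunger is fully home
- yellow_plunger (a joint): how far that plunger is pressed in, m: starts at 0.002 to 0.005, 0.018 is fully home against a hard stop. It slides straight down, resists with a steady 7 N or so, and stays where it is left
- red_rivet: the rivet whose red plunger stands up, to be left so: round black flange 24 mm in diameter, 3 mm thick. Origin at the centre of the flange's underside, on the box cover; z up
- red_crown (a point): centre of the crown of the red plunger; same sizes as the yellow one, 18 to 21 mm above the cover; it would go in just as easily if pressed
- red_plunger (a joint): how far the red plunger is pressed in, m: starts at 0.002 to 0.005 and must stay there
- seated_1: a finished rivet, yellow plunger already home (crown 5 mm above the cover): round black flange 24 mm in diameter, 3 mm thick. Origin at the centre of the flange's underside, on the box cover; z up
- seated_2: a finished rivet, yellow plunger already home (crown 5 mm above the cover): round black flange 24 mm in diameter, 3 mm thick. Origin at the centre of the flange's underside, on the box cover; z up
- seated_3: a finished rivet, yellow plunger already home (crown 5 mm above the cover): round black flange 24 mm in diameter, 3 mm thick. Origin at the centre of the flange's underside, on the box cover; z up
- seated_4: a finished rivet, yellow plunger already home (crown 5 mm above the cover): round black flange 24 mm in diameter, 3 mm thick. Origin at the centre of the flange's underside, on the box cover; z up
- rivet_cup: blue plastic cup of spare rivets, 50 mm wide at the rim, 45 mm high, standing loose on the nest board. Origin at the centre of its underside
- pin_block: white plastic block 45 x 45 x 16 mm with three black pins (27 mm high in all), loose on the nest board. Origin at the centre of its underside
- canister: white wipes canister, 80 mm diameter, 200 mm high, standing loose. Origin at the centre of its underside
- tape_roll: tan roll of tape lying flat, 100 mm diameter, 36 mm high. Origin at the centre of its underside
- label_roll: white roll of labels lying flat, 124 mm diameter, 40 mm high. Origin at the centre of its underside
- steel_plate: dark steel plate lying flat, 85 x 115 x 6 mm, two holes. Origin at the centre of its underside
- tube_lamp: grey and black tubular hand lamp lying along its y axis, about 345 mm long, 48 mm high. Origin at the centre of its underside
- rivet_gun: red air rivet gun standing on its round base, 86 mm wide, 227 mm high, nose toward its -x. Origin at the centre of its underside

How it is judged:
On the way:
1. the fingertips press the raised yellow plunger home (within 1.5 mm) (value of joint yellow_plunger above 0.0165 m and contact force between the fingers and yellow_rivet above 0.5 N), for 0.05 s.
At the end, for the whole second after the job is handed in: The yellow plunger is home to within 1.5 mm (joint above 0.0165), the red plunger is where it was to within 1 mm, and every loose thing is at rest within 10 mm of where it started (value of joint yellow_plunger above 0.0165 m and distance of red_crown from where it was at the start of the episode below 0.001 m and value of joint red_plunger below 0.006 m and distance of each of rivet_cup, pin_block, canister, tape_roll, label_roll, steel_plate, tube_lamp, rivet_gun from where it was at the start of the episode below 0.01 m and linear speed of each of rivet_cup, pin_block, canister, tape_roll, label_roll, steel_plate, tube_lamp, rivet_gun below 0.01 m/s); the robot touches nothing.
It fails at once if the yellow rivet is pressed with more than 40 N, or its plunger is pulled out instead (contact force between any of the fingers, the arm and yellow_rivet above 40 N or value of joint yellow_plunger below 0.001 m).
It fails at once if the red rivet is touched with more than 1 N, or its plunger moved by more than 1 mm (contact force between any of the fingers, the arm and red_rivet above 1 N or distance of red_crown from where it was at the start of the episode above 0.001 m).
It fails at once if a finished rivet is touched with more than 1 N (contact force between any of the fingers, the arm and seated_1 above 1 N or contact force between any of the fingers, the arm and seated_2 above 1 N or contact force between any of the fingers, the arm and seated_3 above 1 N or contact force between any of the fingers, the arm and seated_4 above 1 N).
It fails at once if the box, its clamps or its nest are touched with more than 3 N (contact force between any of the fingers, the arm and junction_box above 3 N).
It fails at once if a loose thing is touched with more than 3 N, or moved or lifted by more than 10 mm (contact force between any of the fingers, the arm and rivet_cup above 3 N or contact force between any of the fingers, the arm and pin_block above 3 N or contact force between any of the fingers, the arm and canister above 3 N or contact force between any of the fingers, the arm and tape_roll above 3 N or contact force between any of the fingers, the arm and label_roll above 3 N or contact force between any of the fingers, the arm and steel_plate above 3 N or contact force between any of the fingers, the arm and tube_lamp above 3 N or contact force between any of the fingers, the arm and rivet_gun above 3 N or distance of any of rivet_cup, pin_block, canister, tape_roll, label_roll, steel_plate, tube_lamp, rivet_gun from where it was at the start of the episode above 0.01 m).
It also fails if it takes over 32 s, if anything falls off the work surface, if the arm or the gripper's body presses on something with over 40 N, if the wrist force passes 120 N, or if a joint passes its speed limit or range.

### The arm

A 6-joint arm with a two-finger parallel gripper is mounted at the origin on the work surface. World frame = base frame: x ahead of the robot, y to its left, z up, the work surface at z = 0. Lengths are in m, angles in rad, forces in N, time in s.
With the tool pointing down it reaches from about 0.35 to 0.725 m from the base axis. Payload 6 kg.
Tool frame: the origin (TCP) lies on the centre line of the jaws, within the pads' length; the fingertips stand 14 mm ahead of it and the grasp point (between the pads) lies 5 mm behind it (tip_reach is the distance from the TCP to the fingertips, in m); z points along the fingers, y is the line along which they close (so a half turn about z gives the same grasp; the last joint's range is limited). The gripper opens to 85 mm and grips with 20 to 120 N. Pads are 22 mm wide; open, the fingers measure 114 mm over their backs; the gripper's body (76 mm by 85 mm) begins 54 mm behind the grasp point. The pads swing forward as they close: fully open they stand 13 mm farther back than shut.
Start: joints at [-0.774, 0.04, 0.085, 0, -1.615, -0.334], TCP at [0.268, -0.537, 0.245] pointing down, gripper open.
Joint ranges: [-2.56, 2.56], [-1.29, 2.01], [-1.08, 1.49], [-3.29, 1.98], [-2.81, -0.18], [-2.99, 2.99]. Speed limits (rad/s): [2.57, 2.57, 3.01, 3.14, 3.14, 3.14].

### API

Orientations are given as a unit quaternion [w, x, y, z].
In Python, from workcell import observe, snapshot, hand_in, tip_reach gives the robot as it stands. The module is installed in compiled form; this text tells all that it offers.
- The arm moves only by the tool play_rows, never from a script. Its argument "targets" is a list of rows, each a list of 4 numbers: the shift along the tool's x, y, z in mm, then the turn about the tool's z in degrees. In form: [[dx, dy, dz, twist], ...]. A call has 1 to 20 rows; each row shifts and turns the commanded pose from where the row before left it, along the tool's axes as they then stand; what a row does not reach is not made up. A row lasts 1/10 s, in which the tool goes at most 50 mm and 8.59 degrees, less where a joint would pass 70% of its speed; a pose out of reach is approached as far as the arm can. A call with a gripper value outside its range is refused whole. "hand" is the opening, from -1 (shut) to 1 (fully open), set as the call begins (left out, the last holds). The fingers move at their own pace and stop on an object; the grip force is fixed at half the most. Time passes only in rows, so rows that do not move let the fingers close. It gives the time, the measured TCP pose, the force, the opening and the grip force at its end, in the units of the state.
- observe(): the state, without advancing time (a new reading comes with each control period).
- snapshot(name): name is "side" or "top"; returns a dict with "color" (400x640x3 uint8, red, green, blue), "depth" (400x640 float32, m along the optical axis (not along the pixel's ray), 0 where there is no reading), "intrinsics" (3x3 intrinsics, pixels), "dist" ([k1, k2, p1, p2, k3] as OpenCV has them; the pictures are not rectified), "xyz" and "attitude" of the camera in the world. Camera axes: x right, y up, looking along -z (the intrinsics and any distortion apply to the point x, -y, -z); pixel columns grow to the right and rows downward; lengths in m; the calibration is good to about 2 mm. A picture is of the moment at which its call begins.
- hand_in(): hands the job in; it is judged then, once.
The state is a dict: "time_s": time; "joints": joint angles; "joint_velocities": joint speeds; "effort": joint torques, N m; "tool_pos": TCP position; "ee_rot": TCP orientation; "contact_force": force on the tool from outside, world axes, zero at the start; "moment": the same for the moment, N m; "finger_gap": finger opening in m; "grasp_force": force on a finger pad.
Only numpy, scipy, OpenCV 4.12 (cv2) and the standard library are available. Lean on these libraries where they do the work, as an engineer would, in place of code of your own. Each camera call takes 0.05 s, during which the arm holds its last target. There are 200 camera calls.

## Working session

There is one attempt and no reset: what is moved stays moved. The work goes in short steps, Python scripts to look and compute and a tool call to move; the robot and the scene stay as the last step left them, time stands still between calls to the robot, and variables do not carry over. Pictures are saved under pics/ and viewed, at most 10 in all, crops included, and the job is handed in when it is done.

Besides the shell and the picture viewer there is one more tool, called as name(argument=value, ...), one argument or row to a line, values as JSON. play_rows: Moves the arm, as the interface text tells. Its arguments: {"type":"object","properties":{"targets":{"type":"array","items":{"type":"array","items":{"type":"number"}}},"hand":{"type":"number"}},"required":["targets"]}

```bash
mkdir -p pics
cat > h.py <<'E'
import numpy as np,cv2,pickle
from scipy.spatial.transform import Rotation as R
from workcell import observe,snapshot,hand_in,tip_reach
def grab(n,f):
    s=snapshot(n); pickle.dump(s,open(f'{f}.pkl','wb')); cv2.imwrite(f'pics/{f}.png',s['color'][:,:,::-1]); return s
def rot(s):
    a=np.array(s['attitude'])
    return a if a.shape==(3,3) else R.from_quat(a,scalar_first=True).as_matrix()
def pts(s,uv,depth=None):
    uv=np.array(uv,float).reshape(-1,2)
    n=cv2.undistortPoints(uv[:,None],np.array(s['intrinsics']),np.array(s['dist'],float))[:,0]
    d=np.c_[n[:,0],-n[:,1],-np.ones(len(n))]@rot(s).T
    o=np.array(s['xyz'])
    if depth is None: return o,d
    return o+d*np.array(depth).reshape(-1,1)
def atz(s,uv,z):
    o,d=pts(s,uv); return o+d*((z-o[2])/d[:,2])[:,None]
E
python3 - <<'E'
from h import *
o=observe();print(o)
try: print(tip_reach())
except Exception: print(tip_reach)
for n in('top','side'):
    s=grab(n,n+'0');print(n,s['xyz'],s['attitude'],s['intrinsics'],s['dist'])
E
```

```text
{'time_s': 0.0, 'joints': array([-7.74281306e-01,  4.08094439e-02,  8.38004013e-02, -4.23544107e-04,
       -1.61552558e+00, -3.33708686e-01]), 'joint_velocities': array([-1.00659298e-03, -2.55188936e-03,  7.93764761e-04, -4.30756135e-04,
        3.17198266e-05,  8.15192710e-04]), 'effort': array([-8.25008028e-04, -3.68205571e+01,  3.47405720e+01,  6.93199039e+00,
       -5.44513139e-03,  2.27234943e-05]), 'tool_pos': array([ 0.26780297, -0.53657144,  0.24428234]), 'ee_rot': array([-2.86762042e-04, -2.29352462e-01,  9.73343027e-01,  8.47317375e-04]), 'contact_force': array([ 0.99047627,  0.24280024, -0.16768125]), 'moment': array([-0.05611984, -0.01297566,  0.01803894]), 'grasp_force': 0.0, 'finger_gap': 0.08509256093732516}
0.014
top [ 4.33801573e-01 -1.36454903e-03  1.48976874e+00] [ 0.71492524  0.04247837 -0.02561786 -0.69743904] [[439.69992179   0.         319.64344686]
 [  0.         439.69992179 198.18554987]
 [  0.           0.           1.        ]] [-0.05302692  0.          0.          0.          0.        ]
side [-0.06301789  0.69804851  0.80298885] [-0.33424392 -0.16118337  0.41299613  0.83170615] [[363.32366282   0.         316.40301722]
 [  0.         363.32366282 201.05698153]
 [  0.           0.           1.        ]] [-0.07319191  0.          0.          0.          0.        ]
```

View pics/top0.png

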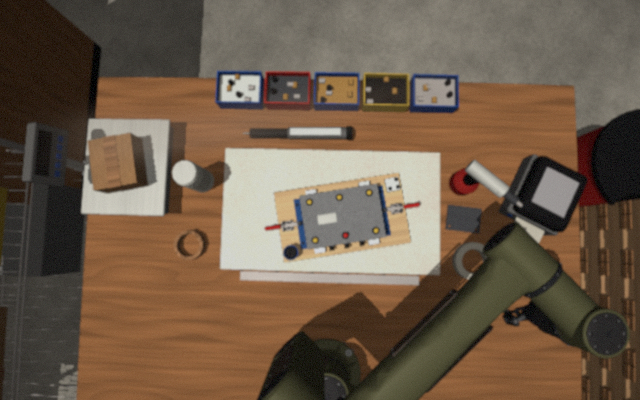

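View pics/side0.png

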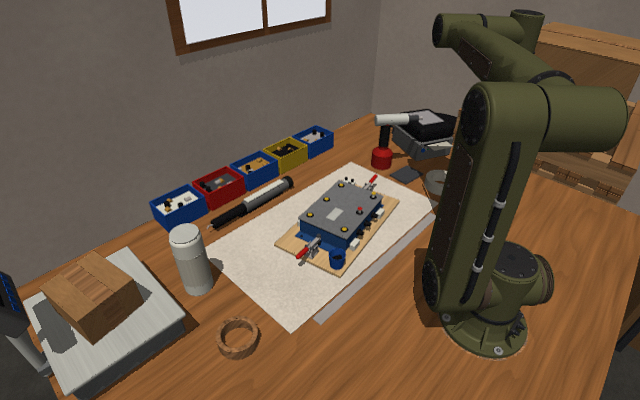

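Top view: the box is at about (340,215), with the red plunger at (345,236). The other five rivets are at (310,203), (340,197), (369,193), (315,240) and (375,231). I'll enlarge both views to find the raised yellow one.

Run:
```python
from h import *
t=cv2.imread('pics/top0.png')[170:270,260:430];s=cv2.imread('pics/side0.png')[160:280,260:420]
t=cv2.resize(t,None,fx=4.6,fy=4.6,interpolation=cv2.INTER_CUBIC);s=cv2.resize(s,None,fx=5,fy=5,interpolation=cv2.INTER_CUBIC)
cv2.imwrite('pics/tc.png',t);cv2.imwrite('pics/sc.png',s)
for n in('top','side'):
    S=pickle.load(open(n+'0.pkl','rb'));c=S['color'].astype(int);r,g,b=c[...,0],c[...,1],c[...,2]
    hsv=cv2.cvtColor(S['color'],cv2.COLOR_RGB2HSV)
    for nm,m in(('y',(hsv[...,0]>17)&(hsv[...,0]<35)&(hsv[...,1]>130)&(hsv[...,2]>90)),('r',((hsv[...,0]<8)|(hsv[...,0]>172))&(hsv[...,1]>140)&(hsv[...,2]>70))):
        k,l,st,ce=cv2.connectedComponentsWithStats(m.astype(np.uint8))
        for i in range(1,k):
            if 280<ce[i][0]<400 and 170<ce[i][1]<260 and st[i][4]>3:
                d=np.median(S['depth'][l==i]);print(n,nm,ce[i].round(1),st[i][4],pts(S,ce[i],d).round(4))
    m=(hsv[...,1]<40)
```

```text
top y [369. 192.] 21 [[ 0.5935 -0.1244  0.0793]]
top y [339.  196.9] 20 [[ 0.5755 -0.0284  0.0777]]
top y [309.1 201.4] 17 [[0.5586 0.0678 0.0773]]
top y [375.7 230.1] 20 [[ 0.4711 -0.1463  0.0932]]
top y [314.9 239.7] 18 [[0.436  0.0458 0.0792]]
top r [345.1 234.9] 22 [[ 0.4536 -0.0499  0.0914]]
side y [340.5 184.5] 8 [[ 0.5932 -0.1229  0.0771]]
side y [373.4 192.9] 11 [[ 0.4691 -0.1455  0.0919]]
side y [326.2 198.2] 13 [[ 0.5752 -0.0285  0.0772]]
side y [309.5 214. ] 12 [[0.5566 0.0696 0.0778]]
side y [344.  228.5] 16 [[0.4346 0.0463 0.0776]]
side r [372.7 178.2] 28 [[ 0.5509 -0.2581  0.0585]]
side r [359.4 208.1] 11 [[ 0.452  -0.0482  0.0922]]
side r [301.7 252.5] 68 [[0.4675 0.1923 0.0592]]
```

View pics/tc.png

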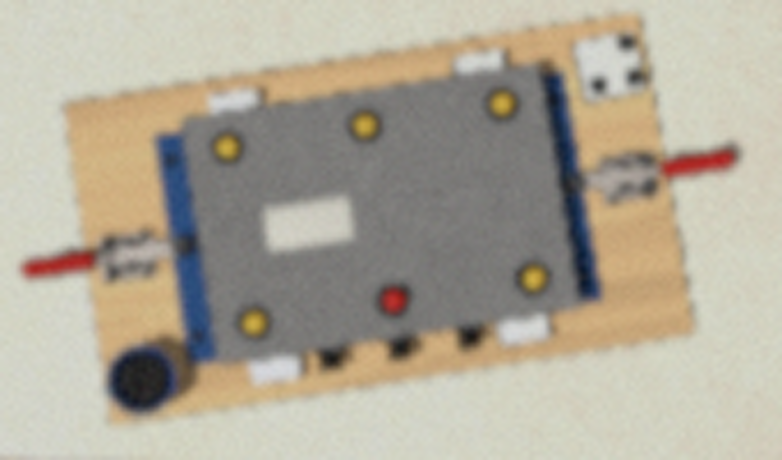

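View pics/sc.png

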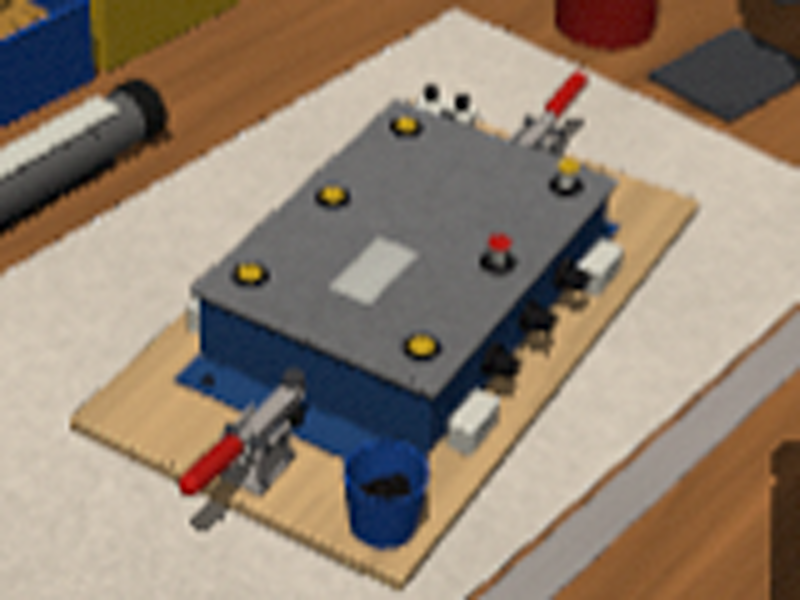

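The top and side depths agree that the raised yellow is at about (0.470, -0.146), with its crown at z≈0.092. That is side crop (568,165) and top pixel (376,230). Next I'll check how close the gun and arm are before moving.

Run:
```python
from h import *
S=pickle.load(open('top0.pkl','rb'))
v,u=np.mgrid[150:400:1,420:620:1];d=S['depth'][150:400,420:620].ravel()
p=pts(S,np.c_[u.ravel(),v.ravel()],d);k=(d>0)
for lo,hi in((.03,.1),(.1,.3),(.3,.45)):
    q=k&(p[:,2]>lo)&(p[:,2]<hi);print(lo,hi,q.sum(),p[q].min(0).round(3),p[q].max(0).round(3))
q=k&(p[:,2]>.1)&(p[:,2]<.3)&(p[:,0]>.38)
print(p[q].min(0),p[q].max(0))
o=observe();Rm=R.from_quat(o['ee_rot'],scalar_first=True)
print(Rm.as_matrix().round(3));print('tool delta',Rm.inv().apply(np.array([.470,-.146,.13])-o['tool_pos'])*1000)
```

```text
0.03 0.1 1799 [ 0.323 -0.728  0.03 ] [ 0.731 -0.398  0.1  ]
0.1 0.3 4653 [ 0.226 -0.8    0.1  ] [ 0.718 -0.396  0.299]
0.3 0.45 592 [ 0.225 -0.52   0.301] [ 0.296 -0.469  0.45 ]
[ 0.4800946  -0.80008092  0.10014037] [ 0.71815598 -0.39552214  0.23304924]
[[-0.895 -0.447 -0.001]
 [-0.447  0.895  0.001]
 [ 0.     0.002 -1.   ]]
tool delta [-355.32221093  259.06831125  114.73970969]
```

play_rows(
  hand=-1,
  targets=[
    [-15,11,0,0],
    [-30,22,0,0],
    [-34,25,0,0],
    [-34,25,0,0],
    [-34,25,0,0],
    [-34,25,0,0],
    [-34,25,0,0],
    [-34,25,0,0],
    [-34,25,0,0],
    [-34,25,0,0],
    [-25,18,0,0],
    [-13,8,0,0],
    [0,0,0,0],
    [0,0,0,0],
  ],
)

```text
time_s: 1.5
tool_pos: [0.4697, -0.1469, 0.2451]
ee_rot: [-0.0, -0.229, 0.973, 0.0]
contact_force: [0.3, -0.7, -0.2]
finger_gap: -0.0001
grasp_force: 0.0
```

```bash
cat > d.py <<'E'
from h import *
o=observe();Rm=R.from_quat(o['ee_rot'],scalar_first=True)
print(o['time_s'],o['tool_pos'],o['contact_force'],o['finger_gap'],(Rm.inv().apply(np.array([.470,-.146,.092])-o['tool_pos'])*1000).round(1))
E
python3 d.py; python3 -c "
from h import *
grab('side','side1')
s=cv2.imread('pics/side1.png')[90:250,280:480]
cv2.imwrite('pics/sc1.png',cv2.resize(s,None,fx=3.7,fy=3.7,interpolation=cv2.INTER_CUBIC))"
```

```text
1.5 [ 0.46973108 -0.1469268   0.24505676] [ 0.2795768  -0.73625495 -0.15215089] -0.0001277991865459887 [ -0.8   0.7 153.1]
```

View pics/sc1.png

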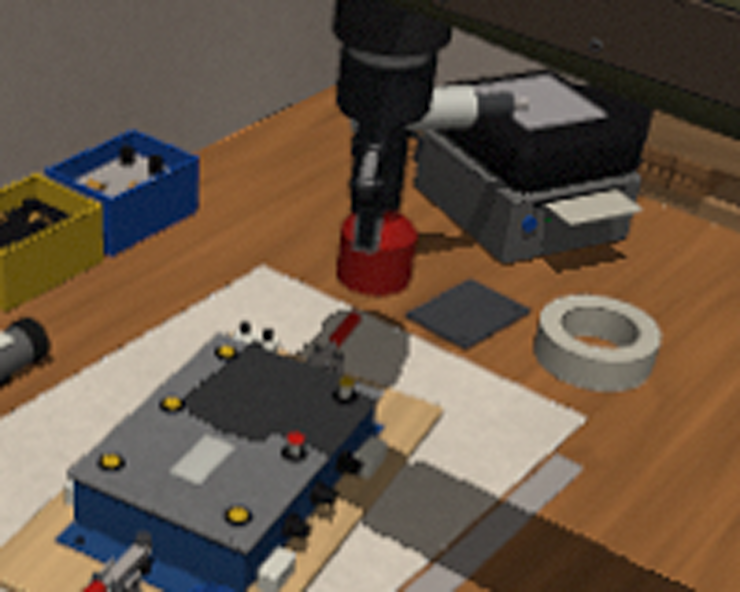

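The shut fingertips hang above the raised yellow plunger, with their lower end at crop (366,250). I'll check the tip height from that pixel.

Run:
```python
from h import *
S=pickle.load(open('side1.pkl','rb'))
for vv in (155,156,157,158):
    for z in(.218,.231): print(vv,z,atz(S,[379,vv],z).round(4), S['depth'][vv,379])
def proj(p):
    c=(np.array(p)-S['xyz'])@rot(S); c=c*[1,-1,-1]
    return cv2.projectPoints(c[None],np.zeros(3),np.zeros(3),np.array(S['intrinsics']),np.array(S['dist'],float))[0].ravel()
for z in(.245,.231,.218,.092): print(z,proj([.4697,-.1469,z]))
```

```text
155 0.218 [[ 0.4852 -0.176   0.218 ]] 1.1096412
155 0.231 [[ 0.473  -0.1566  0.231 ]] 1.1096412
156 0.218 [[ 0.4815 -0.1709  0.218 ]] 1.1090007
156 0.231 [[ 0.4694 -0.1515  0.231 ]] 1.1090007
157 0.218 [[ 0.4778 -0.1657  0.218 ]] 1.1161005
157 0.231 [[ 0.4657 -0.1465  0.231 ]] 1.1161005
158 0.218 [[ 0.4741 -0.1606  0.218 ]] 1.1195056
158 0.231 [[ 0.4622 -0.1415  0.231 ]] 1.1195056
0.245 [378.52450967 152.56779224]
0.231 [378.03490023 156.49895879]
0.218 [377.58566941 160.09889205]
0.092 [373.48826409 192.63188006]
```

play_rows(
  targets=[
    [-1,0.5,15,0],
    [0,0,30,0],
    [0,0,30,0],
    [0,0,15,0],
    [0,0,5,0],
    [0,0,0,0],
  ],
)

```text
time_s: 2.15
tool_pos: [0.4704, -0.1462, 0.1503]
ee_rot: [-0.0, -0.229, 0.973, -0.0]
contact_force: [-0.3, -0.3, 0.5]
finger_gap: -0.0001
grasp_force: 0.0
```

play_rows(
  targets=[
    [0,0,10,0],
    [0,0,15,0],
    [0,0,10,0],
    [0,0,4,0],
    [0,0,0,0],
    [0,0,0,0],
  ],
)

```text
time_s: 2.75
tool_pos: [0.4708, -0.1458, 0.1116]
ee_rot: [0.0, -0.229, 0.973, -0.0]
contact_force: [-0.6, -0.4, 0.5]
finger_gap: 0.0002
grasp_force: 0.0
```

```bash
python3 d.py; python3 -c "
from h import *
grab('side','side2')
s=cv2.imread('pics/side2.png')[150:250,310:430]
cv2.imwrite('pics/sc2.png',cv2.resize(s,None,fx=5.5,fy=5.5,interpolation=cv2.INTER_CUBIC))"
```

```text
2.75 [ 0.47077081 -0.14577282  0.1116321 ] [-0.55711971 -0.40707037  0.52950497] 0.0001545269041365852 [ 0.8  0.1 19.6]
```

View pics/sc2.png

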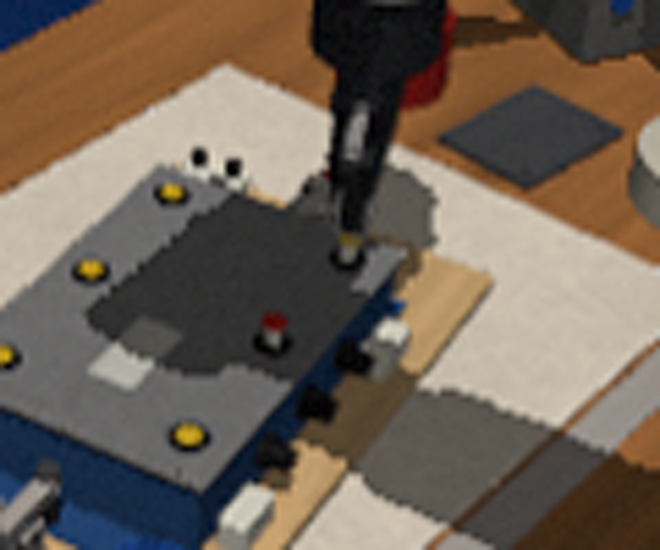

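The tips (crop 350,230) sit directly above the yellow head (348,242), with a few mm of gap. I'll go down slowly.

play_rows(
  targets=[
    [0,0,2,0],
    [0,0,2,0],
    [0,0,2,0],
    [0,0,2,0],
    [0,0,2,0],
    [0,0,0,0],
  ],
)

```text
time_s: 3.4
tool_pos: [0.471, -0.1458, 0.1024]
ee_rot: [0.001, -0.229, 0.973, -0.0]
contact_force: [-1.6, 1.9, 4.8]
finger_gap: 0.0
grasp_force: 2.6
```

play_rows(
  targets=[
    [0,0,2,0],
    [0,0,2,0],
    [0,0,2,0],
    [0,0,1,0],
    [0,0,0,0],
  ],
)

```text
time_s: 3.9
tool_pos: [0.471, -0.1458, 0.0956]
ee_rot: [0.001, -0.229, 0.973, -0.0]
contact_force: [-2.5, 1.9, 5.6]
finger_gap: 0.0002
grasp_force: 2.8
```

play_rows(
  targets=[
    [0,0,1,0],
    [0,0,0,0],
  ],
)

```text
time_s: 4.1
tool_pos: [0.471, -0.1458, 0.0946]
ee_rot: [0.001, -0.229, 0.973, -0.0]
contact_force: [-1.4, 1.1, 5.5]
finger_gap: -0.0001
grasp_force: 3.0
```

play_rows(
  targets=[
    [0,0,1,0],
    [0,0,0,0],
  ],
)

```text
time_s: 4.3
tool_pos: [0.471, -0.1458, 0.0941]
ee_rot: [0.001, -0.23, 0.973, -0.0]
contact_force: [-3.7, 2.2, 8.6]
finger_gap: -0.0
grasp_force: 4.1
```

play_rows(
  targets=[
    [0,0,0.5,0],
    [0,0,0,0],
  ],
)

```text
time_s: 4.5
tool_pos: [0.4711, -0.1458, 0.094]
ee_rot: [0.001, -0.23, 0.973, -0.001]
contact_force: [-4.0, 2.5, 10.1]
finger_gap: 0.0
grasp_force: 5.3
```

play_rows(
  targets=[
    [0,0,0.5,0],
    [0,0,0.5,0],
    [0,0,0,0],
  ],
)

```text
time_s: 4.8
tool_pos: [0.4711, -0.1458, 0.094]
ee_rot: [0.001, -0.23, 0.973, -0.001]
contact_force: [-7.4, 4.2, 16.7]
finger_gap: -0.0004
grasp_force: 7.7
```

The tips have hit a hard stop: the force climbs and nothing moves. I'll draw back slowly, then look.

play_rows(
  targets=[
    [0,0,-2,0],
    [0,0,-2,0],
    [0,0,-5,0],
    [0,0,-15,0],
    [0,0,-30,0],
    [0,0,-35,0],
    [0,0,-35,0],
    [0,0,-25,0],
    [0,0,0,0],
    [0,0,0,0],
  ],
)

```text
time_s: 5.8
tool_pos: [0.4708, -0.1457, 0.2408]
ee_rot: [0.001, -0.229, 0.973, 0.0]
contact_force: [0.3, 0.1, -1.3]
finger_gap: -0.0005
grasp_force: 0.0
```

```bash
python3 d.py
python3 - <<'E'
from h import *
S=grab('side','side3')
s=cv2.imread('pics/side3.png')[150:250,310:430]
cv2.imwrite('pics/sc3.png',cv2.resize(s,None,fx=5.5,fy=5.5,interpolation=cv2.INTER_CUBIC))
P=pickle.load(open('side0.pkl','rb'))
def proj(S,p):
    c=((np.array(p)-S['xyz'])@rot(S))*[1,-1,-1]
    return cv2.projectPoints(c[None],np.zeros(3),np.zeros(3),np.array(S['intrinsics']),np.array(S['dist'],float))[0].ravel()
h=cv2.cvtColor(S['color'],cv2.COLOR_RGB2HSV)
for nm,x in(('target',[.470,-.146,.077]),('red',[.452,-.048,.092])):
    u,v=proj(S,x).round().astype(int);print(nm,u,v)
    for K in(P,S):
        h=cv2.cvtColor(K['color'],cv2.COLOR_RGB2HSV)[v-8:v+9,u-7:u+8]
        m=((h[...,0]>15)&(h[...,0]<35)&(h[...,1]>120)) if nm=='target' else (((h[...,0]<8)|(h[...,0]>172))&(h[...,1]>130))
        vv,uu=np.nonzero(m);vv+=v-8;uu+=u-7
        print(len(uu),uu.mean(),vv.mean(),pts(K,[uu.mean(),vv.mean()],np.median(K['depth'][vv,uu])).round(4))
E
```

```text
5.8 [ 0.47077922 -0.14567031  0.24075987] [ 0.32638654  0.080648   -1.2810884 ] -0.0004662127865529804 [1.100e+00 1.000e-01 1.488e+02]
target 373 196
12 373.3333333333333 192.75 [[ 0.4695 -0.1457  0.0922]]
16 372.6875 196.1875 [[ 0.4701 -0.1454  0.0778]]
red 359 208
12 359.5 208.0 [[ 0.4519 -0.0487  0.0924]]
15 359.53333333333336 207.86666666666667 [[ 0.4515 -0.0483  0.0933]]
```

View pics/sc3.png

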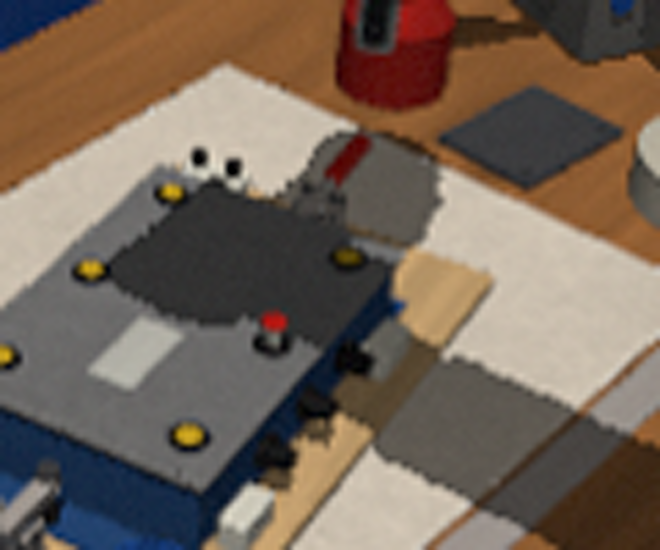

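The yellow head (crop 348,257) now sits flush like the finished rivets, with its crown at 0.078. The red one (275,322) is unchanged.

```bash
python3 -c "
from workcell import hand_in;print(hand_in())"
```

```text
the job is handed in; nothing more can be done
None
```

The yellow plunger is pressed home (crown measured at z ≈ 0.078 m, same as the finished rivets; last force reading 17 N on the tool), the red one still stands up, the arm is drawn back clear, and the job is handed in, though no verdict came back.

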